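# Register a board carrier in the test jig

### The job

The board carrier has to be registered in the test jig, but a loose transformer lies in the way: pick it up and set it down in the grey parts tray without dropping it. Then, without lifting the carrier off the bed, push it square against the long rail and press it there for a second with a gentle 12 N or so (never above 25 N), and push it along the rail until you feel it come up against the bar of the end stop, pressing it there in the same way. Leave it flush against rail and bar, and do not disturb the meter, the bottle or the spool.

Things in the scene. Friction and masses are not known exactly. Their poses are not given: they have to be found in the camera images.
- rail: Fixed steel rail, 340 mm long (y), 20 wide (x), 18 high, on the jig's smooth grey bed plate (280 x 360 mm; its top 8 mm above the table). Origin: mid-length, on the face towards the robot, at the bed's top. x points away from the robot into the rail, square to that face; y along the rail to the left, to the end stop; the bed spans x = -250 to +30 mm.
- end_stop: Fixed grey block at the rail's left end, 22 mm thick, 22 high, knob on top. Origin: rail's face line, on the block's face (towards -y), at the bed's top; axes as the rail's. In front, on two rods, a steel bar (x -2 to -98, 18 high) is clamped; its face stands 15 to 60 mm before the block's face, reported nowhere: find it by touch. At x = -50 a pin sticks 4 mm out of it and yields at 0.3 N.
- carrier: Loose aluminium board carrier, a block 100 (x) by 140 (y) by 20 mm high, 0.4 kg, too wide to grasp; the green circuit board on it has parts up to 38 mm above the underside. Origin: centre of the underside, on the bed. Its +x side goes against the rail, its +y side against the end stop's bar: its origin is then 50 mm from the rail's face, 70 mm from the bar's.
- transformer: Loose small transformer standing on the bed between carrier and rail: dark steel core 26 (x) by 44 (y) by 36 mm high, a copper winding in its middle standing out to 36 mm in x (26 mm wide in y), thin pins on top to 42 mm; some 0.25 kg. Origin: centre of its underside. Best gripped across y, over the 44 mm.
- tray: Open grey plastic parts tray, fixed on the table, to the right or to the left of the jig: 150 mm (x) by 120 mm (y), 28 mm high, walls and floor 4 to 5 mm thick. Origin: centre of its underside.
- meter: Bystander: black handheld multimeter, 150 x 78 x 34 mm, lying flat on the other side of the jig from the tray. Origin: centre of its underside.
- spool: Bystander: solder spool, 56 mm in diameter, 38 mm high, standing beside the far end of the jig. Origin: centre of its underside.
- flux: Bystander: small white bottle, 44 mm in diameter, 85 mm high, standing beside the far end of the jig. Origin: centre of its underside.
There are look-alikes about, which are no part of the job. What is shaped like the transformer but brown, purple or yellow is not meant.

How it is judged:
By the outcome, as a careful person would: the job done as asked, in the order asked, and still so for the second after the job is handed in, with the robot touching nothing.
It also fails if it takes over 72 s, if anything falls off the work surface, if the arm or the gripper's body presses on something with over 40 N, if the wrist force passes 120 N, or if a joint passes its speed limit or range.

### The arm

A 7-joint arm with a two-finger parallel gripper is mounted at the origin on the work surface. World frame = base frame: x ahead of the robot, y to its left, z up, the work surface at z = 0. Lengths are in m, angles in rad, forces in N, time in s.
With the tool pointing down it reaches from about 0.425 to 0.925 m from the base axis. Payload 6.8 kg.
Tool frame: the origin (TCP) lies at the very end of the fingers, on their centre line; the grasp point (between the pads) lies 19 mm behind it (grip_point_offset is the distance from the TCP to the grasp point, in m); z points along the fingers, y is the line along which they close (so a half turn about z gives the same grasp; the last joint's range is limited). The gripper opens to 85 mm and grips with 20 to 120 N. Pads are 22 mm wide; open, the fingers measure 114 mm over their backs; the gripper's body (76 mm by 85 mm) begins 54 mm behind the grasp point. The pads swing forward as they close: fully open they stand 13 mm farther back than shut.
Start: joints at [1.108, 0.477, 0.022, 1.555, -0.011, 1.109, -0.083], TCP at [0.235, -0.633, 0.231] pointing down, gripper open.
Joint ranges: [-2.96, 2.96], [-0.34, 2.1], [-1.41, 1.46], [0.24, 2.44], [-1.37, 4.51], [0.17, 1.92], [-2.96, 2.96]. Speed limits (rad/s): [2.39, 2.39, 3.14, 3.14, 3.14, 3.14, 3.14].

### API

Orientations are given as a unit quaternion [w, x, y, z].
In Python, from station import * gives the robot as it stands.
- The arm moves only by the tool carry_out, never from a script. Its argument "rows" is text: rows parted by semicolons, each of 4 numbers parted by spaces: the shift along the world's x, y, z in mm, then the turn about the world's z in degrees. In form: dx dy dz yaw; .... A call has 1 to 10 rows; each row shifts and turns the commanded pose from where the row before left it; what a row does not reach is not made up. A row lasts 1/8 s, in which the tool goes at most 62.5 mm and 10.7 degrees, less where a joint would pass 70% of its speed; a pose out of reach is approached as far as the arm can. A call is refused whole if a number of a shift passes 62.5 or a number of a turn 10.7, either way. A call with a gripper value outside its range is refused whole. "claw" is the finger opening in mm, from 0 to 85.4, set as the call begins (left out, the last holds). The fingers move at their own pace and stop on an object; "force" is the grip in N (left out, the last holds). Time passes only in rows, so rows that do not move let the fingers close. It gives the time, the measured TCP pose, the force, the opening and the grip force at its end, in the units of the state.
- get_obs(): the state, without advancing time (a new reading comes with each control period).
- read_camera(name): name is "scene" or "top"; returns a dict with "img" (420x560x3 uint8, blue, green, red), "fov_y" (degrees; the focal length in pixels is half the picture's height over the tangent of half this angle, whatever the lens; pixels are square), "cx", "cy" (the principal point, pixels), "world_to_cam" (4x4, takes a point from world to camera coordinates). Camera axes: x right, y up, looking along -z (the intrinsics and any distortion apply to the point x, -y, -z); pixel columns grow to the right and rows downward; lengths in m; the calibration is good to about 2 mm. A picture is of the moment at which its call begins. There is no depth.
- hand_in(): hands the job in; it is judged then, once.
Trained networks look in the newest picture that a camera, given by its name, has taken for a name from the list of things; names that differ only in an ending like _2 or _b are one class to them, and where a whole thing is asked for, a point or a joint stands for the part that bears it (a point fixed in the world has none). Each returns a list of dicts, best first, with "confidence" (0 to 1); they miss things now and then, are a little off and sometimes report something else, mostly with a low value. They report only what shows in the picture. A call takes as long as a camera call. They do not tell look-alikes from the thing itself.
- recognise(camera, thing): "centre" ([column, row] in pixels, amid what is visible of it).
- outline_of(camera, thing): "pixels" (420x560 bool, what is visible of it) and "centre" ([column, row] in pixels, amid what is visible of it).
- place_of(camera, thing): "centre" ([column, row] in pixels: a listed point, or the origin of a listed thing).
The state is a dict: "t": time; "q": joint angles; "joint_vel": joint speeds; "joint_torque": joint torques, N m; "eef_pos": TCP position; "tool_rot": TCP orientation; "contact_force": force on the tool from outside, world axes, zero at the start; "torque": the same for the moment, N m; "gripper_width": opening from 0.0 (shut) to 1.0 (fully open); "grasp_force": force on a finger pad.
Only numpy, scipy, OpenCV 4.12 (cv2) and the standard library are available. Lean on these libraries where they do the work, as an engineer would, in place of code of your own. Each camera call takes 0.05 s, during which the arm holds its last target. There are 200 camera calls.

## Working session

There is one attempt and no reset: what is moved stays moved. The work goes in short steps, Python scripts to look and compute and a tool call to move; the robot and the scene stay as the last step left them, time stands still between calls to the robot, and variables do not carry over. Pictures are saved under pics/ and viewed, at most 12 in all, crops included, and the job is handed in when it is done.

Besides the shell and the picture viewer there is one more tool, called after "Emit:" as name(argument=value, ...) on one line, values as JSON. carry_out: Moves the arm, as the interface text tells. Its arguments: {"type":"object","properties":{"rows":{"type":"string"},"claw":{"type":"number"},"force":{"type":"number"}},"required":["rows"]}

```bash
mkdir -p pics; ls; cat > h.py <<'E'
from station import *
import numpy as np, cv2
def ray(c,px):
    H,W=c["img"].shape[:2]; f=H/2/np.tan(np.radians(c["fov_y"])/2)
    K=np.array([[f,0,c["cx"]],[0,f,c["cy"]],[0,0,1.]])
    d=np.array(c.get("dist",np.zeros(5)),float)
    p=cv2.undistortPoints(np.array([[px]],float),K,d)[0,0]
    M=np.array(c["world_to_cam"]); R=M[:3,:3]
    o=-R.T@M[:3,3]; return o,R.T@np.array([p[0],-p[1],-1.])
def at(c,px,z):
    o,d=ray(c,px); return o+d*(z-o[2])/d[2]
def proj(c,P):
    H,W=c["img"].shape[:2]; f=H/2/np.tan(np.radians(c["fov_y"])/2)
    M=np.array(c["world_to_cam"]); p=M[:3,:3]@np.array(P,float)+M[:3,3]
    return np.array([c["cx"]+f*p[0]/-p[2], c["cy"]+f*-p[1]/-p[2]])
E
python3 - <<'E'
from h import *
for n in("scene","top"):
    c=read_camera(n); cv2.imwrite(f"pics/{n}0.png",c["img"])
    print(n,{k:(np.round(v,3).tolist() if not isinstance(v,str) else v) for k,v in c.items() if k!="img"})
    for t in("rail","end_stop","carrier","transformer","tray","meter","spool","flux"):
        zz={"rail":.008,"end_stop":.008,"carrier":.008,"transformer":.008}.get(t,0)
        for r in place_of(n,t): print(t,np.round(r["centre"],1),round(r["confidence"],2),np.round(at(c,r["centre"],zz),3))
print(get_obs())
E
```

```text
pics
scene {'fov_y': 57.838, 'cx': 281.993, 'cy': 209.827, 'world_to_cam': [[-0.761, 0.648, 0.007, 0.481], [-0.441, -0.526, 0.727, 0.259], [0.475, 0.55, 0.687, -1.184], [0.0, 0.0, 0.0, 1.0]]}
rail [268.3 227.2] 0.71 [0.679 0.008 0.008]
end_stop [315.4 275. ] 0.83 [0.69  0.171 0.008]
carrier [303.9 196.2] 0.72 [ 0.546 -0.018  0.008]
carrier [349.3 328.9] 0.57 [0.726 0.295 0.008]
transformer [242.4 263.8] 0.94 [0.784 0.055 0.008]
transformer [198.5 273.3] 0.7 [0.865 0.018 0.008]
transformer [270.6 212.4] 0.69 [ 0.644 -0.026  0.008]
transformer [212.5 236.4] 0.55 [ 0.789 -0.048  0.008]
tray [466.7 281.2] 0.7 [0.465 0.373 0.   ]
spool [348.8 330.5] 0.77 [0.725 0.294 0.   ]
flux [199.2 162.2] 0.94 [ 0.663 -0.312  0.   ]
top {'fov_y': 54.681, 'cx': 280.85, 'cy': 209.666, 'world_to_cam': [[0.059, -0.998, 0.003, -0.03], [0.978, 0.058, 0.202, -0.642], [-0.202, -0.01, 0.979, -0.937], [0.0, 0.0, 0.0, 1.0]]}
rail [284.6 198.7] 0.73 [0.684 0.    0.008]
end_stop [221.8 190. ] 0.88 [0.698 0.167 0.008]
end_stop [397.8 208.4] 0.67 [ 0.676 -0.297  0.008]
carrier [291.8 253.6] 0.57 [ 0.541 -0.026  0.00
[... 410 characters left out ...]
rray([ 1.10794621,  0.47696206,  0.02239808,  1.55539201, -0.01148778,
        1.1093016 , -0.08311442]), 'joint_vel': array([ 0.00202892,  0.00068339,  0.00022747,  0.00105753,  0.00119047,
       -0.00023521, -0.0010768 ]), 'joint_torque': array([ 4.02587966e-05, -5.96311927e+01,  1.60625048e+00, -2.81548083e+01,
        1.24814518e-02,  1.48486670e-03, -2.37154126e-05]), 'eef_pos': array([ 0.23447782, -0.63298943,  0.23133671]), 'tool_rot': array([3.11139918e-05, 9.84312740e-01, 1.76432504e-01, 1.05808616e-05]), 'contact_force': array([ 0.4201004 , -0.56238938, -0.14009087]), 'torque': array([ 0.03168352, -0.02819395, -0.03831367]), 'grasp_force': 0.0, 'gripper_width': 0.9993248677604456}
```

View pics/top0.png

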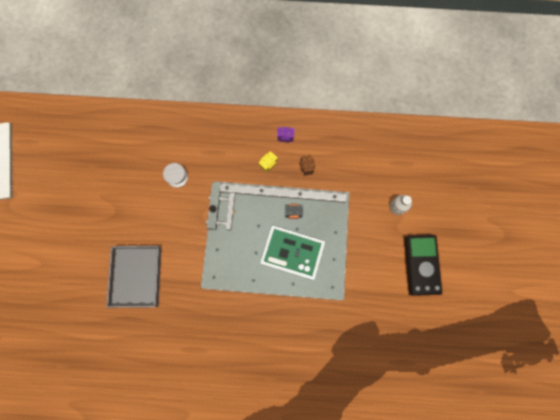

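View pics/scene0.png

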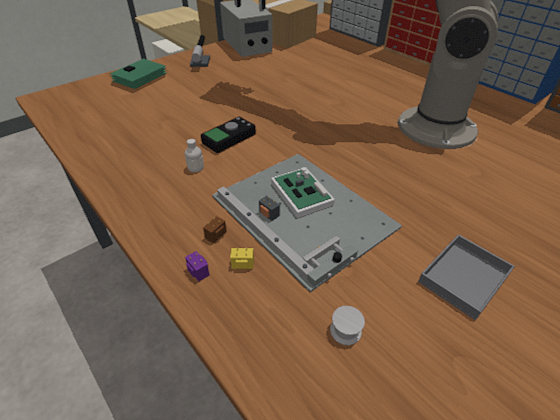

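```bash
python3 - <<'E'
from h import *
for n in("top","scene"):
    c=read_camera(n); print(n,ray(c,(0,0))[0])
    for t,z in(("rail",.026),("carrier",.028),("transformer",.044),("tray",.028),("end_stop",.030)):
        for r in outline_of(n,t)[:4]:
            m=r["pixels"].astype(np.uint8); k,_=cv2.findContours(m,0,2); k=max(k,key=cv2.contourArea)[:,0]
            P=np.array([at(c,p,z)[:2] for p in k])*1000
            (x,y),s,a=cv2.minAreaRect(P.astype(np.float32)); print(t,np.round(r["centre"]),round(r["confidence"],2),np.round([x,y,*s,a],1))
    box=(200,175,355,305) if n=="top" else (205,150,405,290)
    a=c["img"][box[1]:box[3],box[0]:box[2]]; s=4.5 if n=="top" else 4
    cv2.imwrite(f"pics/{n}crop.png",cv2.resize(a,None,fx=s,fy=s,interpolation=cv2.INTER_CUBIC))
E
```

```text
top [ 0.43999924 -0.00178388  1.04728213]
rail [286. 194.] 0.91 [694.9   7.1 326.2  28.2  88.2]
carrier [293. 251.] 0.83 [543.6 -26.5 139.5 101.3  75.9]
transformer [308. 166.] 0.8 [768.3 -52.5  54.1  36.2   2.8]
transformer [286. 132.] 0.76 [848.3   9.   41.8  42.1   3.5]
transformer [265. 162.] 0.52 [771.7  50.1  37.7  48.5  47.1]
transformer [292. 210.] 0.5 [645.1 -21.6  36.   43.    3.4]
tray [131. 278.] 0.61 [461.8 362.3 147.3 128.    3.6]
end_stop [218. 206.] 0.72 [649.2 162.7  66.  121.9  88.8]
scene [1.04277611 0.47640142 0.62127866]
rail [267. 231.] 0.8 [703.5   6.5 335.1  31.6  88.8]
rail [268. 206.] 0.22 [649.  -27.8  50.2  71.7   3. ]
carrier [470. 278.] 0.75 [473.2 364.2 178.3 122.5   3.7]
carrier [304. 193.] 0.58 [552.2 -22.4 152.9 108.9  77. ]
transformer [240. 258.] 0.88 [792.9  65.7  52.2  43.4  52.9]
transformer [213. 227.] 0.73 [790.6 -34.1  54.3  54.4   3.8]
transformer [270. 206.] 0.71 [662.2 -11.7  78.9  44.9  52.2]
transformer [196. 265.] 0.64 [868.8  25.   70.   38.9  85.9]
tray [470. 277.] 0.68 [473.8 364.2 174.1 121.    3.6]
end_stop [327. 260.] 0.77 [658.3 166.4  71.4 130.2  89.7]
```

View pics/topcrop.png

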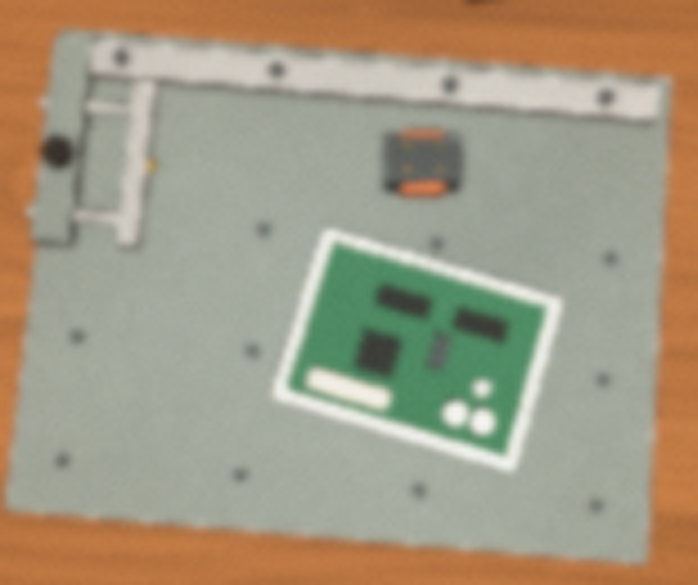

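View pics/scenecrop.png

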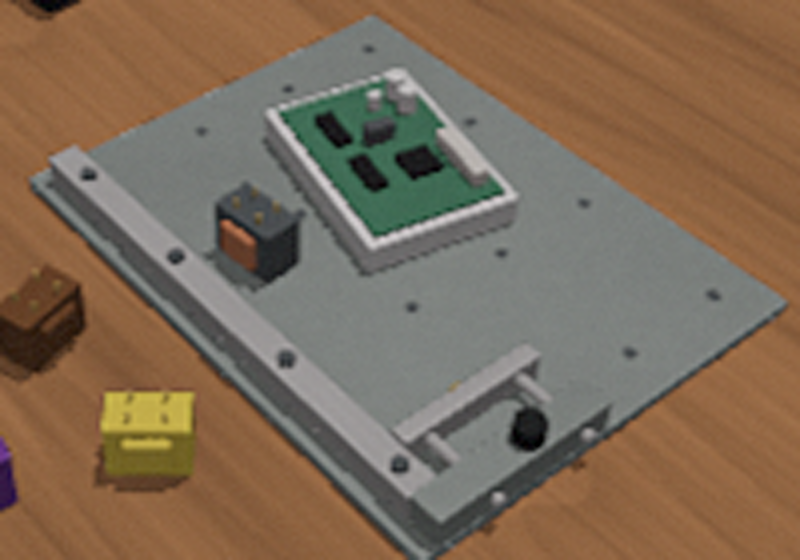

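```bash
python3 - <<'E'
from h import *
c=read_camera("top"); d=read_camera("scene")
T=lambda u,v:((u+.5)/4.5-.5+200,(v+.5)/4.5-.5+175)
S=lambda u,v:((u+.5)/4-.5+205,(v+.5)/4-.5+150)
def show(l,c,F,pts,z):
    P=np.array([at(c,F(*p),z)[:2] for p in pts])*1000
    print(l,np.round(P,1).tolist(), "len",np.round(np.linalg.norm(np.diff(P,axis=0),axis=1),1),"ang",np.round(np.degrees(np.arctan2(*(np.diff(P,axis=0).T))),1))
show("bedT",c,T,[(648,562),(8,508),(60,32)],.008)
show("bedS",d,S,[(374,15),(785,303),(425,558),(32,180)],.008)
show("railnear top T",c,T,[(660,121),(158,81)],.026)
show("railfar top T",c,T,[(670,78),(90,36)],.026)
show("rail far top S",d,S,[(50,160),(412,492)],.026)
show("rail near top S",d,S,[(78,149),(440,475)],.026)
show("carrT",c,T,[(512,469),(276,396),(327,231),(561,300)],.028)
show("carrS",d,S,[(402,70),(517,198),(370,247),(267,110)],.028)
show("barT near(right) face top",c,T,[(137,244),(155,84)],.026)
show("blockT right",c,T,[(72,243),(90,75)],.030)
show("trafoT top",c,T,[(384,133),(463,137),(462,193),(384,188)],.044)
show("trafoS",d,S,[(216,198),(262,229),(300,214),(246,185)],.044)
for cc in (c,d):
  print(np.round(cc["img"].shape))
E
```

```text
bedT [[434.6, -161.9], [442.9, 195.7], [718.8, 192.3]] len [357.7 275.9] ang [ 1.3 90.7]
bedS [[435.1, -161.0], [445.5, 196.3], [719.8, 189.9], [713.4, -165.6]] len [357.5 274.4 355.6] ang [   1.7   91.3 -179. ]
railnear top T [[681.9, -159.0], [688.2, 130.0]] len [289.1] ang [1.3]
railfar top T [[707.7, -164.1], [712.6, 171.4]] len [335.6] ang [0.8]
rail far top S [[704.7, -155.4], [707.8, 166.5]] len [321.9] ang [0.5]
rail near top S [[685.9, -153.1], [690.1, 167.8]] len [321.] ang [0.8]
carrT [[480.2, -82.7], [512.4, 49.7], [606.5, 27.3], [575.2, -106.1]] len [136.2  96.8 137. ] ang [  13.6  103.4 -166.8]
carrS [[482.2, -83.1], [515.1, 51.2], [609.2, 26.7], [575.3, -106.9]] len [138.2  97.2 137.9] ang [  13.7  104.6 -165.8]
barT near(right) face top [[593.0, 134.1], [686.4, 131.6]] len [93.4] ang [91.5]
blockT right [[590.8, 170.1], [688.5, 168.7]] len [97.7] ang [90.8]
trafoT top [[661.5, -1.5], [661.8, -46.0], [629.8, -47.0], [630.1, -3.3]] len [44.4 32.  43.6] ang [179.5 -91.8   0.3]
trafoS [[661.0, -47.6], [657.3, -10.7], [633.0, -6.5], [640.9, -45.4]] len [37.1 24.6 39.6] ang [ -5.8 -80.4 168.6]
[420 560   3]
[420 560   3]
```

Emit:
carry_out(rows="26 38 -5 -2;26 38 -5 -2;26 38 -5 -2;26 38 -5 -2;26 38 -5 -2;26 38 -5 -2;26 38 -5 -2;26 38 -5 -2;26 38 -5 -2;26 38 -5 -2", claw=85, force=40)

```text
t: 2.85
eef_pos: [0.4953, -0.2518, 0.1814]
tool_rot: [0.0, 1.0, 0.002, 0.0]
contact_force: [1.3, -0.6, 1.0]
gripper_width: 0.998
grasp_force: 0.0
```

Emit:
carry_out(rows="25 38 0 -0.5;25 38 0 -0.5;25 38 0 -0.5;25 38 -10 0;25 38 -10 0;25 38 -10 0;2 0 -10 0;0 0 0 0")

```text
t: 3.85
eef_pos: [0.6457, -0.0257, 0.1402]
tool_rot: [0.0, 1.0, -0.01, -0.001]
contact_force: [-0.6, -1.0, -0.3]
gripper_width: 0.998
grasp_force: 0.0
```

```bash
python3 - <<'E'
from h import *
o=get_obs(); print(o["eef_pos"],np.degrees(2*np.arctan2(o["tool_rot"][2],o["tool_rot"][1])))
c=read_camera("top");d=read_camera("scene")
for cc,n,b,s in((c,"t1",(220,150,380,270),4.5),(d,"s1",(205,130,345,250),5)):
    print(np.round(proj(cc,o["eef_pos"])))
    cv2.imwrite(f"pics/{n}.png",cv2.resize(cc["img"][b[1]:b[3],b[0]:b[2]],None,fx=s,fy=s,interpolation=cv2.INTER_CUBIC))
E
```

```text
[ 0.64568335 -0.02568678  0.14023657] -1.1813076536387468
[296. 202.]
[269. 167.]
```

View pics/s1.png

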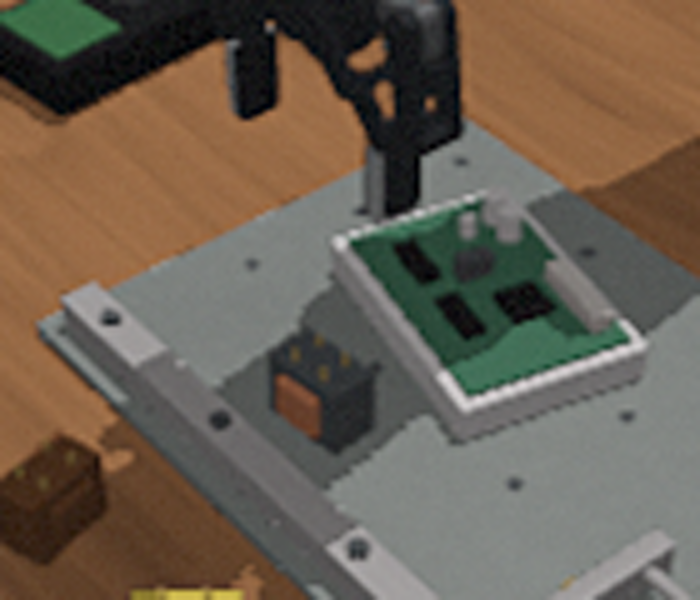

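Emit:
carry_out(rows="0 0 -25 0;0 0 -25 0;0 0 -25 0;0 0 -25 0;0 0 -15 0;0 0 -13 0;0 0 0 0")

```text
t: 4.82
eef_pos: [0.646, -0.0253, 0.0128]
tool_rot: [0.0, 1.0, -0.01, -0.001]
contact_force: [0.4, 0.4, 1.3]
gripper_width: 0.998
grasp_force: 0.0
```

Emit:
carry_out(rows="0 0 0 0;0 0 0 0;0 0 0 0;0 0 0 0;0 0 0 0;0 0 0 0", claw=20, force=40)

```text
t: 5.58
eef_pos: [0.6473, -0.025, 0.0144]
tool_rot: [0.0, 1.0, -0.01, 0.001]
contact_force: [-1.5, 0.6, 5.0]
gripper_width: 0.516
grasp_force: 41.0
```

Emit:
carry_out(rows="0 0 10 0;0 0 25 0;0 0 30 0;0 0 30 0;0 0 20 0;-18 39 0 0;-18 39 0 0;-18 39 0 0;-18 39 0 0;-18 39 0 0", force=50)

```text
t: 6.82
eef_pos: [0.5554, 0.1711, 0.1282]
tool_rot: [0.0, 1.0, -0.01, -0.0]
contact_force: [0.0, -0.1, -1.8]
gripper_width: 0.515
grasp_force: 50.8
```

Emit:
carry_out(rows="-18 39 0 0;-18 39 0 0;-18 39 0 0;-18 39 0 0;-18 39 0 0;0 0 0 0")

```text
t: 7.58
eef_pos: [0.4633, 0.3695, 0.1283]
tool_rot: [-0.001, 1.0, -0.007, -0.001]
contact_force: [0.7, -0.9, -2.0]
gripper_width: 0.514
grasp_force: 50.9
```

```bash
python3 - <<'E'
from h import *
o=get_obs(); print(o["eef_pos"],o["contact_force"],o["grasp_force"],np.degrees(2*np.arctan2(o["tool_rot"][2],o["tool_rot"][1])))
d=read_camera("scene");b=(400,180,560,320)
cv2.imwrite("pics/s2.png",cv2.resize(d["img"][b[1]:b[3],b[0]:b[2]],None,fx=4,fy=4,interpolation=cv2.INTER_CUBIC))
print((proj(d,[.466,.365,.005])-b[:2])*4)
E
```

```text
[0.46334296 0.36945395 0.12831714] [ 0.66014668 -0.87303893 -1.96677492] 50.91577449347824 -0.7664694482818576
[254.43159502 390.2126894 ]
```

View pics/s2.png

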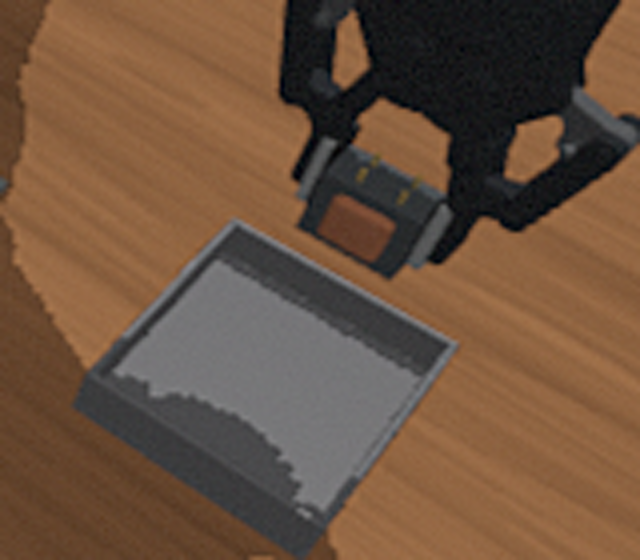

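Emit:
carry_out(rows="0 -3 -25 0;0 0 -25 0;0 0 -25 0;0 0 -20 0;0 0 -10 0;0 0 -4 0;0 0 0 0")

```text
t: 8.5
eef_pos: [0.4668, 0.3622, 0.0196]
tool_rot: [-0.0, 1.0, -0.01, 0.0]
contact_force: [0.8, -0.1, -2.0]
gripper_width: 0.512
grasp_force: 50.9
```

Emit:
carry_out(rows="0 0 -1 0;0 0 -1 0;0 0 -1 0;0 0 -1 0;0 0 0 0")

```text
t: 9.12
eef_pos: [0.4664, 0.362, 0.0152]
tool_rot: [0.0, 1.0, -0.01, -0.0]
contact_force: [-0.6, 0.9, -1.8]
gripper_width: 0.512
grasp_force: 50.9
```

Emit:
carry_out(rows="0 0 -1 0;0 0 -1 0;0 0 -1 0;0 0 -1 0;0 0 0 0")

```text
t: 9.75
eef_pos: [0.4665, 0.362, 0.0112]
tool_rot: [0.0, 1.0, -0.01, -0.0]
contact_force: [-0.5, -0.1, -1.4]
gripper_width: 0.515
grasp_force: 50.9
```

Emit:
carry_out(rows="0 0 -0.7 0;0 0 -0.7 0;0 0 -0.6 0;0 0 0 0")

```text
t: 10.25
eef_pos: [0.4665, 0.3621, 0.0104]
tool_rot: [0.0, 1.0, -0.01, 0.0]
contact_force: [-2.6, -2.6, 10.0]
gripper_width: 0.51
grasp_force: 52.2
```

Emit:
carry_out(rows="0 0 0.5 0;0 0 0 0;0 0 0 0;0 0 0 0;0 0 20 0;0 0 30 0;0 0 30 0;0 0 30 0", claw=60)

```text
t: 11.25
eef_pos: [0.4667, 0.3622, 0.1223]
tool_rot: [-0.0, 1.0, -0.01, 0.001]
contact_force: [0.5, -0.3, -0.4]
gripper_width: 0.701
grasp_force: 0.0
```

```bash
python3 - <<'E'
from h import *
o=get_obs(); print(o["eef_pos"],o["contact_force"],o["gripper_width"])
d=read_camera("scene");b=(400,180,560,320)
cv2.imwrite("pics/s3.png",cv2.resize(d["img"][b[1]:b[3],b[0]:b[2]],None,fx=3,fy=3,interpolation=cv2.INTER_CUBIC))
E
```

```text
[0.46667881 0.36222387 0.12227341] [ 0.53274893 -0.30578181 -0.3946167 ] 0.7011245382730836
```

View pics/s3.png

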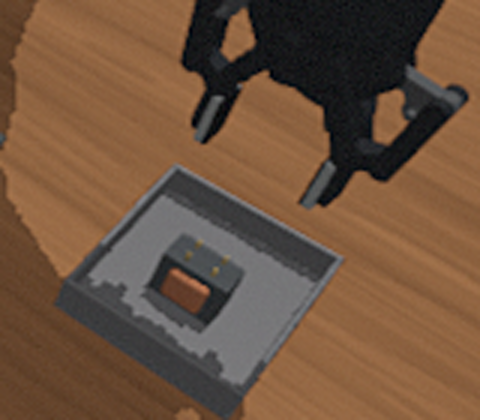

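Emit:
carry_out(rows="-1 -38 0 0;-1 -38 0 0;-1 -38 0 0;-1 -38 0 0;-2 -38 0 0;-2 -38 0 0;-2 -38 0 0;-2 -38 0 0;-2 -38 0 0;-1 -42 0 0", claw=85)

```text
t: 12.55
eef_pos: [0.4518, -0.0229, 0.121]
tool_rot: [-0.0, 1.0, -0.01, 0.001]
contact_force: [0.7, -0.5, -0.3]
gripper_width: 0.995
grasp_force: 0.0
```

Emit:
carry_out(rows="0 0 -20 0;0 0 -25 0;0 0 -25 0;0 0 -20 0;0 0 -15 0;0 0 -10 0;0 0 -4 0;0 0 0 0")

```text
t: 13.55
eef_pos: [0.4517, -0.0219, 0.001]
tool_rot: [0.0, 1.0, -0.01, 0.0]
contact_force: [0.4, -0.1, 0.1]
gripper_width: 0.993
grasp_force: 0.0
```

Emit:
carry_out(rows="6 0 0 0;6 0 0 0;6 0 0 0;5 0 0 0;5 0 0 0;5 0 0 0;5 0 0 0;5 0 0 0;5 0 0 0;5 0 0 0")

```text
t: 14.8
eef_pos: [0.5049, -0.0219, 0.0008]
tool_rot: [-0.0, 1.0, -0.01, 0.0]
contact_force: [-1.0, -1.6, -0.9]
gripper_width: 0.998
grasp_force: 0.7
```

Emit:
carry_out(rows="6 0 0 0;6 0 0 0;6 0 0 0;6 0 0 0;6 0 0 0;4 0 0 0;2 0 0 0;0 0 0 0")

```text
t: 15.8
eef_pos: [0.5409, -0.0219, 0.0009]
tool_rot: [-0.0, 1.0, -0.01, 0.0]
contact_force: [-0.2, -0.0, -0.8]
gripper_width: 0.992
grasp_force: 0.3
```

```bash
python3 - <<'E'
from h import *
o=get_obs(); print(o["eef_pos"],o["contact_force"],o["torque"])
c=read_camera("top");b=(200,175,355,305)
cv2.imwrite("pics/t4.png",cv2.resize(c["img"][b[1]:b[3],b[0]:b[2]],None,fx=4.5,fy=4.5,interpolation=cv2.INTER_CUBIC))
E
```

```text
[ 0.54085599 -0.02194687  0.0008572 ] [-0.22361415 -0.01372609 -0.77297335] [-0.05423692  0.12997332  0.04977141]
```

View pics/t4.png

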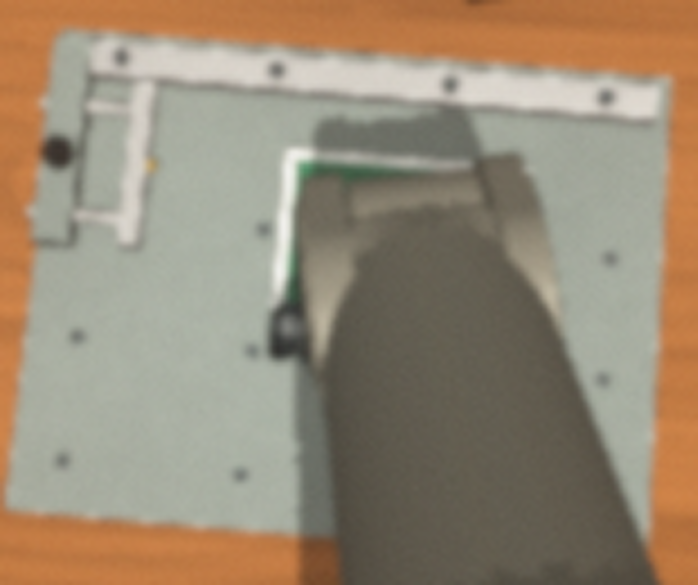

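Emit:
carry_out(rows="4 0 0 0;4 0 0 0;4 0 0 0;4 0 0 0;4 0 0 0;3 0 0 0;2 0 0 0;1 0 0 0;1 0 0 0;0 0 0 0")

```text
t: 17.1
eef_pos: [0.5677, -0.0219, 0.0008]
tool_rot: [-0.0, 1.0, -0.01, 0.0]
contact_force: [-1.6, 0.1, 1.7]
gripper_width: 0.996
grasp_force: 1.1
```

Emit:
carry_out(rows="1 0 0 0;1 0 0 0;1 0 0 0;0 0 0 0")

```text
t: 17.6
eef_pos: [0.5708, -0.022, 0.0008]
tool_rot: [-0.0, 1.0, -0.01, 0.0]
contact_force: [-2.1, 0.7, 1.0]
gripper_width: 0.997
grasp_force: 1.0
```

Emit:
carry_out(rows="0.7 0 0 0;0.7 0 0 0;0.6 0 0 0;0 0 0 0")

```text
t: 18.1
eef_pos: [0.5726, -0.022, 0.0008]
tool_rot: [0.0, 1.0, -0.01, 0.0]
contact_force: [-1.5, 0.0, 2.1]
gripper_width: 0.993
grasp_force: 1.2
```

Emit:
carry_out(rows="0.7 0 0 0;0.7 0 0 0;0.6 0 0 0;0 0 0 0")

```text
t: 18.6
eef_pos: [0.5747, -0.022, 0.0008]
tool_rot: [0.0, 1.0, -0.01, 0.0]
contact_force: [-1.3, 0.1, 0.8]
gripper_width: 0.992
grasp_force: 1.2
```

Emit:
carry_out(rows="0.7 0 0 0;0.7 0 0 0;0.6 0 0 0;0 0 0 0")

```text
t: 19.1
eef_pos: [0.5756, -0.022, 0.0007]
tool_rot: [0.0, 1.0, -0.01, -0.001]
contact_force: [-5.9, 0.2, 4.9]
gripper_width: 0.996
grasp_force: 2.8
```

Emit:
carry_out(rows="0.5 0 0 0;0.3 0 0 0;0 0 0 0")

```text
t: 19.48
eef_pos: [0.5756, -0.022, 0.0006]
tool_rot: [0.0, 1.0, -0.01, -0.002]
contact_force: [-6.9, 0.1, 6.1]
gripper_width: 0.999
grasp_force: 3.8
```

Emit:
carry_out(rows="0.5 0 0 0;0.5 0 0 0;0 0 0 0")

```text
t: 19.85
eef_pos: [0.5756, -0.022, 0.0005]
tool_rot: [0.0, 1.0, -0.01, -0.003]
contact_force: [-9.5, 0.8, 8.5]
gripper_width: 0.996
grasp_force: 5.0
```

```bash
python3 - <<'E'
from h import *
o=get_obs(); print(o["eef_pos"],o["contact_force"],o["torque"],o["tool_rot"],np.degrees(2*np.arctan2(o["tool_rot"][2],o["tool_rot"][1])))
E
```

```text
[ 5.75577499e-01 -2.19558631e-02  4.57831160e-04] [-9.454837    0.78420302  8.48389104] [ 0.04601403  1.90914976 -0.07367228] [ 1.85014881e-04  9.99943509e-01 -1.02955279e-02 -2.63574122e-03] -1.1798055526414213
```

Emit:
carry_out(rows="0.4 0 0 0;0.4 0 0 0;0 0 0 0;0 0 0 0;0 0 0 0;0 0 0 0;0 0 0 0;0 0 0 0;0 0 0 0;0 0 0 0")

```text
t: 21.1
eef_pos: [0.5755, -0.022, 0.0003]
tool_rot: [0.0, 1.0, -0.01, -0.003]
contact_force: [-11.7, 0.3, 10.4]
gripper_width: 0.996
grasp_force: 6.0
```

Emit:
carry_out(rows="0.2 0 0 0;0 0 0 0;0 0 0 0;0 0 0 0;0 0 0 0")

```text
t: 21.72
eef_pos: [0.5756, -0.022, 0.0003]
tool_rot: [0.0, 1.0, -0.01, -0.004]
contact_force: [-12.8, 0.9, 10.6]
gripper_width: 0.997
grasp_force: 6.2
```

Emit:
carry_out(rows="-2 0 0 0;-5 0 0 0;-12 0 0 0;0 0 25 0;0 0 35 0;0 0 40 0;0 -15 0 10;0 -15 0 10;0 -15 0 10;0 -15 0 10")

```text
t: 22.98
eef_pos: [0.5602, -0.0825, 0.101]
tool_rot: [0.0, 0.942, 0.335, 0.0]
contact_force: [-0.4, -0.6, 0.6]
gripper_width: 0.993
grasp_force: 0.0
```

Emit:
carry_out(rows="10 -20 0 10;10 -20 0 10;10 -20 0 10;10 -20 0 10;10 -20 0 10;10 -8 0 0;10 0 0 0;9 0 0 0;0 0 0 0", claw=45)

```text
t: 24.1
eef_pos: [0.6402, -0.1884, 0.1009]
tool_rot: [0.0, 0.714, 0.7, 0.0]
contact_force: [0.2, -0.6, 0.5]
gripper_width: 0.524
grasp_force: 0.0
```

```bash
python3 - <<'E'
from h import *
o=get_obs(); print(o["eef_pos"],o["contact_force"],o["q"][[0,6]],np.degrees(2*np.arctan2(o["tool_rot"][2],o["tool_rot"][1])))
c=read_camera("top");b=(200,175,355,305)
cv2.imwrite("pics/t5.png",cv2.resize(c["img"][b[1]:b[3],b[0]:b[2]],None,fx=4.5,fy=4.5,interpolation=cv2.INTER_CUBIC))
E
```

```text
[ 0.64020766 -0.18837129  0.10089753] [ 0.15759671 -0.58679347  0.49499137] [ 0.5071325  -0.08757803] 88.88898792734221
```

View pics/t5.png

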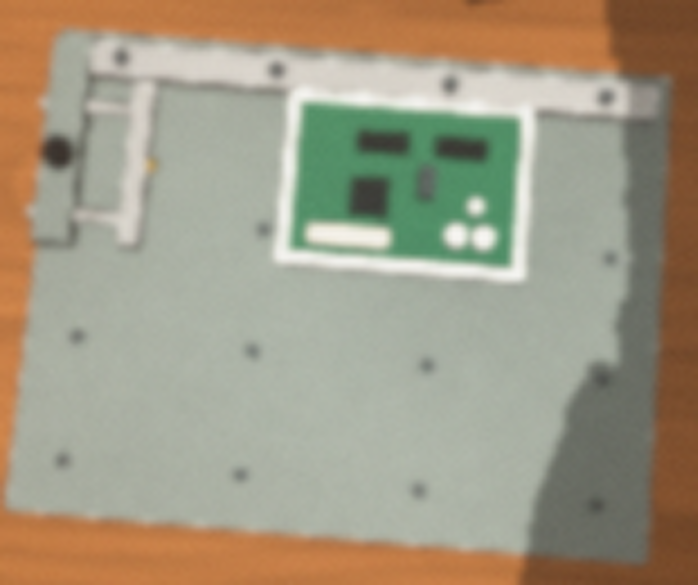

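Emit:
carry_out(rows="-2 22 0 0;-2 22 0 0;-2 22 -12 0;0 0 -25 0;0 0 -25 0;0 0 -20 0;0 0 -10 0;0 0 0 0")

```text
t: 25.15
eef_pos: [0.633, -0.1235, 0.0084]
tool_rot: [-0.0, 0.714, 0.7, -0.0]
contact_force: [0.2, -0.7, -0.6]
gripper_width: 0.529
grasp_force: 0.0
```

Emit:
carry_out(rows="0 4 0 0;0 4 0 0;0 4 0 0;0 4 0 0;0 3 0 0;0 3 0 0;0 2 0 0;0 2 0 0;0 0 0 0")

```text
t: 26.28
eef_pos: [0.6333, -0.0982, 0.0088]
tool_rot: [0.0, 0.714, 0.7, -0.0]
contact_force: [-0.8, -0.0, 0.2]
gripper_width: 0.524
grasp_force: 0.3
```

Emit:
carry_out(rows="0.2 4 0 0;0.1 4 0 0;0.2 4 0 0;0.1 4 0 0;0.2 4 0 0;0.1 4 0 0;0.2 4 0 0;0.1 4 0 0;0.2 4 0 0;0.1 4 0 0")

```text
t: 27.52
eef_pos: [0.6343, -0.0586, 0.0088]
tool_rot: [-0.0, 0.715, 0.7, -0.001]
contact_force: [-3.3, -4.7, 2.1]
gripper_width: 0.529
grasp_force: 2.5
```

Emit:
carry_out(rows="0.2 4 0 0;0.1 4 0 0;0.2 4 0 0;0.1 4 0 0;0.2 4 0 0;0.1 3 0 0;0.1 2 0 0;0 2 0 0;0 0 0 0")

```text
t: 28.65
eef_pos: [0.6351, -0.0313, 0.0087]
tool_rot: [-0.0, 0.714, 0.7, -0.001]
contact_force: [-2.9, -4.1, 2.5]
gripper_width: 0.527
grasp_force: 2.3
```

```bash
python3 - <<'E'
from h import *
o=get_obs(); print(o["eef_pos"],o["contact_force"],o["torque"],np.degrees(2*np.arctan2(o["tool_rot"][2],o["tool_rot"][1])))
c=read_camera("top");b=(200,175,355,305)
cv2.imwrite("pics/t6.png",cv2.resize(c["img"][b[1]:b[3],b[0]:b[2]],None,fx=4.5,fy=4.5,interpolation=cv2.INTER_CUBIC))
E
```

```text
[ 0.63508616 -0.03134089  0.00868554] [-2.90196035 -4.07130857  2.50281122] [-0.94822447  0.53728346 -0.04638948] 88.80720384523786
```

View pics/t6.png

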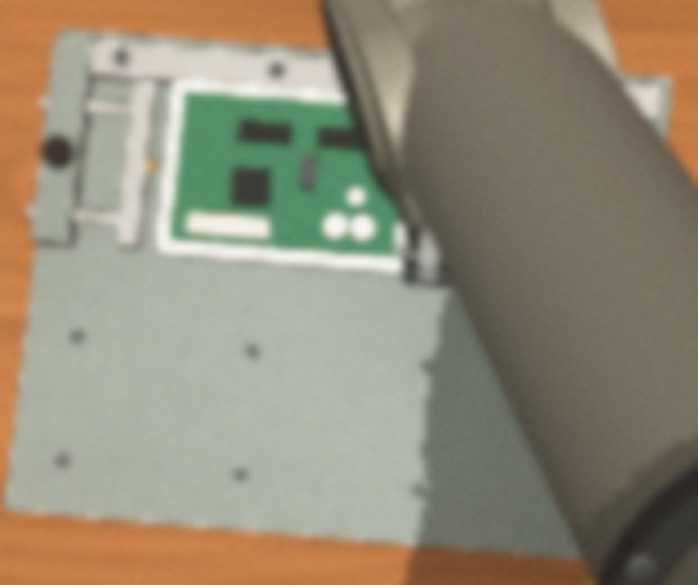

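Emit:
carry_out(rows="0 1.5 0 0;0 1.5 0 0;0.1 1.5 0 0;0 1 0 0;0 1 0 0;0 1 0 0;0 0 0 0")

```text
t: 29.58
eef_pos: [0.6353, -0.0237, 0.0086]
tool_rot: [-0.0, 0.714, 0.7, -0.001]
contact_force: [-2.8, -3.7, 1.9]
gripper_width: 0.527
grasp_force: 2.2
```

Emit:
carry_out(rows="0 0.7 0 0;0 0.7 0 0;0 0.6 0 0;0 0 0 0")

```text
t: 30.08
eef_pos: [0.6353, -0.0218, 0.0087]
tool_rot: [-0.0, 0.714, 0.7, -0.001]
contact_force: [-3.3, -2.8, 2.1]
gripper_width: 0.528
grasp_force: 2.2
```

Emit:
carry_out(rows="0 0.7 0 0;0 0.7 0 0;0.1 0.6 0 0;0 0 0 0")

```text
t: 30.58
eef_pos: [0.6354, -0.0203, 0.0087]
tool_rot: [-0.0, 0.714, 0.7, -0.001]
contact_force: [-3.1, -6.1, 2.5]
gripper_width: 0.524
grasp_force: 2.7
```

Emit:
carry_out(rows="0 0.5 0 0;0 0.5 0 0;0 0 0 0")

```text
t: 30.95
eef_pos: [0.6354, -0.0203, 0.0087]
tool_rot: [0.0, 0.715, 0.699, -0.001]
contact_force: [-3.1, -8.1, 2.8]
gripper_width: 0.526
grasp_force: 3.6
```

Position holds while force climbs: the bar. Press to about 12 N.

Emit:
carry_out(rows="0 0.5 0 0;0 0.5 0 0;0 0.5 0 0;0 0 0 0")

```text
t: 31.45
eef_pos: [0.6353, -0.0203, 0.0086]
tool_rot: [0.001, 0.715, 0.699, -0.002]
contact_force: [-2.8, -9.6, 3.0]
gripper_width: 0.524
grasp_force: 4.9
```

Emit:
carry_out(rows="0 0.5 0 0;0 0.6 0 0;0 0 0 0;0 0 0 0")

```text
t: 31.95
eef_pos: [0.6353, -0.0202, 0.0087]
tool_rot: [0.001, 0.715, 0.699, -0.002]
contact_force: [-3.1, -12.8, 3.7]
gripper_width: 0.526
grasp_force: 5.9
```

```bash
python3 - <<'E'
from h import *
o=get_obs(); print(o["eef_pos"],o["contact_force"],o["torque"],np.degrees(2*np.arctan2(o["tool_rot"][2],o["tool_rot"][1])))
E
```

```text
[ 0.63531621 -0.02021555  0.00867279] [ -3.06677134 -12.8474219    3.68830293] [-2.45082713  0.62444758  0.13999675] 88.69185310494113
```

Emit:
carry_out(rows="0 0 0 0;0 0 0 0;0 0 0 0;0 0 0 0;0 0 0 0;0 0 0 0;0 0 0 0;0 0 0 0;0 0 0 0;0 0 0 0")

```text
t: 33.2
eef_pos: [0.6353, -0.0202, 0.0087]
tool_rot: [0.001, 0.715, 0.699, -0.002]
contact_force: [-3.3, -11.3, 3.8]
gripper_width: 0.53
grasp_force: 5.9
```

Emit:
carry_out(rows="0 -1 0 0;0 -1 0 0;0 -1 0 0;0 -2 0 0;0 -5 0 0;0 -10 0 0;0 -10 0 0;0 0 30 0;0 0 40 0;0 0 40 0")

```text
t: 34.45
eef_pos: [0.6359, -0.0466, 0.1198]
tool_rot: [-0.0, 0.715, 0.7, 0.0]
contact_force: [1.3, -0.7, -0.3]
gripper_width: 0.524
grasp_force: 0.0
```

Emit:
carry_out(rows="-10 -30 10 0;-20 -30 10 0;-20 -30 10 0;-20 -30 10 0;-20 -30 0 0;0 0 0 0")

```text
t: 35.2
eef_pos: [0.544, -0.2001, 0.1588]
tool_rot: [0.0, 0.716, 0.698, -0.001]
contact_force: [1.1, 1.0, 0.8]
gripper_width: 0.533
grasp_force: 0.0
```

```bash
python3 - <<'E'
from h import *
o=get_obs(); print(o["t"],o["eef_pos"],o["contact_force"])
c=read_camera("top");d=read_camera("scene")
a=cv2.resize(c["img"][175:275,200:355],None,fx=5,fy=3*5/3,interpolation=cv2.INTER_CUBIC)[:400,:400]
e=cv2.resize(d["img"][190:290,250:350],None,fx=4,fy=4,interpolation=cv2.INTER_CUBIC)
cv2.imwrite("pics/f.png",np.hstack([a,e]))
E
```

```text
35.2 [ 0.54398375 -0.20012621  0.15875567] [1.06570921 0.98129581 0.77723265]
```

View pics/f.png

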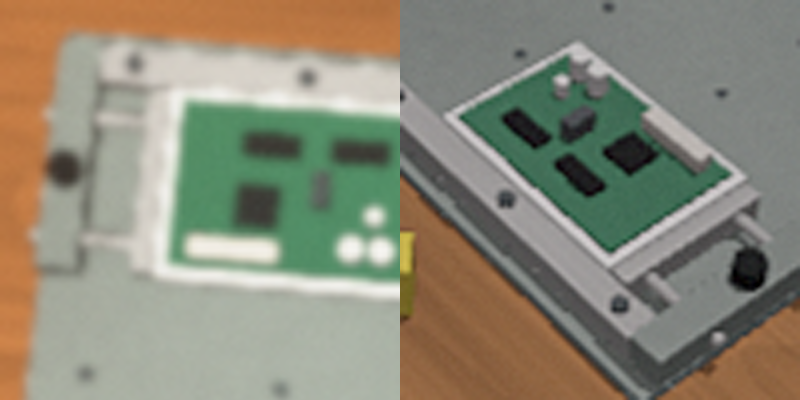

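The carrier shows flush against the rail and the bar, with no gap in either view, and the gripper is clear of everything.

```bash
python3 -c "
from station import *
print(hand_in())"
```

```text
the job is handed in; nothing more can be done
None
```

The job is handed in: the transformer stands in the tray, and the carrier was pressed about a second at roughly 12 N against the rail and then the bar, ending flush with both in the final camera views; I kept clear of the meter, bottle and spool but did not re-check them.

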